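# Make up the retained-sample tray at the cap quality station

## Task

Make up the retained-sample tray for this lot: of the parts scattered on the zinc table top, put the loose purple cap, the yellow tamper ring, the frosted preform tube and the red pourer into the grey tray, each standing the way up it is now and centred on its own coloured outline in the bay. Set each part down rather than dropping it. The blue cap and the white ring belong to another customer: leave them where they lie.

Things in the scene. Friction and masses are not known exactly. Their poses are not given: they have to be found in the camera images.
- purple_cap_c (a point): the loose ribbed purple plastic screw cap standing open end down on the table, 38 mm in diameter, 22 mm tall, about 15 g (not the fixed stock in the beech stand and blue bin). The point is its centre, 11 mm above its foot; z along its axis, up
- yellow_ring_c (a point): the yellow nylon tamper ring lying flat on the table: outside diameter 40 mm, inside 33 mm, 12 mm tall, about 12 g. The point is the centre of the ring, 6 mm above its foot (grip it across the outside); z along its axis, up
- preform_c (a point): the frosted pale glass preform tube standing on its open neck, closed round end up, 70 mm tall, about 40 g: threaded neck 33 to 35 mm in diameter up to 16 mm, a support ring 37 mm in diameter from 16 to 19 mm, above that a plain tube 27 mm in diameter (straight up to 60 mm), to be gripped there. The point is its centre, 35 mm above its foot; z along its axis, up
- red_pourer_c (a point): the red plastic pourer (spout insert) standing on its skirt, spout up, 28 mm tall, about 12 g: skirt 32 mm in diameter and 14 mm high (grip it there), above that a spout 19 to 25 mm in diameter with a dark mouth. The point is its centre on the axis, 14 mm above its foot; z up
- blue_cap_c (a point): the look-alike: a ribbed blue screw cap of the same moulding, 38 mm in diameter, 22 mm tall, open end down on the table; to be left. The point is its centre, 11 mm up; z up
- white_ring_c (a point): the look-alike: a white tamper ring, outside 40 mm, inside 33 mm, 12 mm tall, flat on the table; to be left. The point is the centre of the ring, 6 mm up; z up
- purple_bay_mid (a point): Cap bay, square cream bay (86 mm inside, lip 3 mm above its mat) whose dark mat shows a plain purple disc 48 mm across. The point: middle of the mat's upper face, 9 mm above the table; z up, x and y along the sides. One of four bays, 93 mm apart, two by two, in any order, in the fixed grey tray (198 mm square, rim 15 mm above the table)
- yellow_bay_mid (a point): Ring bay, square cream bay (86 mm inside, lip 3 mm above its mat) whose dark mat shows a yellow ring outline, 50 mm outside and 31 mm inside. The point: middle of the mat's upper face, 9 mm above the table; z up, x and y along the sides. One of four bays, 93 mm apart, two by two, in any order, in the fixed grey tray (198 mm square, rim 15 mm above the table)
- frost_bay_mid (a point): Preform bay, square cream bay (86 mm inside, lip 3 mm above its mat) whose dark mat shows a pale frosted disc 47 mm across with a darker grey circle in it. The point: middle of the mat's upper face, 9 mm above the table; z up, x and y along the sides. One of four bays, 93 mm apart, two by two, in any order, in the fixed grey tray (198 mm square, rim 15 mm above the table)
- red_bay_mid (a point): Pourer bay, square cream bay (86 mm inside, lip 3 mm above its mat) whose dark mat shows a red disc 42 mm across with a small black dot in the middle. The point: middle of the mat's upper face, 9 mm above the table; z up, x and y along the sides. One of four bays, 93 mm apart, two by two, in any order, in the fixed grey tray (198 mm square, rim 15 mm above the table)
Not all that is in view belongs to the job. Leave any black look-alike of the part that bears preform_c alone.

How it is judged:
By the outcome, as a careful person would: the job done as asked, in the order asked, and still so for the second after the job is handed in, with the robot touching nothing.
It also fails if it takes over 102 s, if anything falls off the work surface, if the arm or the gripper's body presses on something with over 40 N, if the wrist force passes 120 N, or if a joint passes its speed limit or range.

## Robot

A 7-joint arm with a two-finger parallel gripper is mounted at the origin on the work surface. World frame = base frame: x ahead of the robot, y to its left, z up, the work surface at z = 0. Lengths are in mm, angles in rad, forces in N, time in s.
With the tool pointing down it reaches from about 425 to 875 mm from the base axis. Payload 4.7 kg.
Tool frame: the origin (TCP) lies midway between the tips of the shut fingers; the grasp point (between the pads) lies 19 mm behind it; x points along the fingers, z is the direction in which the jaws open and shut, and the axes are right-handed (so a half turn about x gives the same grasp; the last joint's range is limited). The gripper opens to 87 mm and grips with 3 to 60 N. Pads are 19 mm wide; open, the fingers measure 117 mm over their backs; the gripper's body (75 mm by 190 mm) begins 51 mm behind the grasp point.
Start: joints at [-1.274, 0.321, -0.07, 1.45, 0.023, 1.371, -0.057], TCP at [181.407, 624.193, 222.587] pointing down, gripper open.
Joint ranges: [-2.86, 2.86], [-0.3, 2.09], [-1.38, 1.24], [0.06, 2.45], [-1.56, 4.7], [0.09, 2.05], [-2.69, 2.69]. Speed limits (rad/s): [2.57, 2.57, 3.14, 3.14, 3.14, 3.14, 3.14].

## Interface

Orientations are given as [roll, pitch, yaw] about the fixed x, y, z axes, in that order (R = Rz(yaw) Ry(pitch) Rx(roll)).
In Python, from bench import bot gives the robot as it stands.
- The arm moves only by the shell command python3 -m jog 'ROWS' [OPENING] [FORCE]. ROWS is a JSON object of lists of equal length, an entry for each row: "slide": the shift along the tool's x, y, z in mm, a list of three; "angular": the turn, a rotation vector about the tool's x, y, z in units of 5 degrees (1.0 is 5 degrees), a list of three. A call has 1 to 12 rows; each row shifts and turns the commanded pose from where the row before left it, along the tool's axes as they then stand; what a row does not reach is not made up. A row lasts 1/8 s, in which the tool goes at most 62.5 mm and 10.7 degrees, less where a joint would pass 70% of its speed; a pose out of reach is approached as far as the arm can. A call is refused whole if a number of a shift passes 62.5 or a number of a turn 1, either way. A call with a gripper value outside its range is refused whole. OPENING is the finger opening in mm, from 0 to 87, set as the call begins (- or left out, the last holds). The fingers move at their own pace and stop on an object; FORCE is the grip in N (left out, the last holds). Time passes only in rows, so rows that do not move let the fingers close. It gives the time, the measured TCP pose, the force and the opening at its end, in the units of the state.
- bot.read_state(): the state, without advancing time (a new reading comes with each control period).
- bot.grab_frame(name): name is "scene" or "top" or "wrist"; returns a dict with "frame" (400x640x3 uint8, red, green, blue), "camera_matrix" (3x3 intrinsics, pixels), "dist" ([k1, k2, p1, p2, k3] as OpenCV has them; the pictures are not rectified), "R" (3x3) and "t" (3): a world point X has camera coordinates R X + t; the wrist camera has in their place "hand_eye" (4x4, takes a point from camera to tool coordinates, whose origin is the TCP and whose axes are the tool frame's). Camera axes: x right, y down, z forward; pixel columns grow to the right and rows downward; lengths in mm; the calibration is good to about 2 mm. A picture is of the moment at which its call begins: read the wrist's pose just before it. There is no depth.
- bot.job_done(): hands the job in, once; it reports no verdict.
The state is a dict: "clock": time; "joints": joint angles; "dq": joint speeds; "tau": joint torques, N m; "eef_pos": TCP position; "tcp_rot": TCP orientation; "contact_force": force on the tool from outside, world axes, zero at the start; "wrist_torque": the same for the moment, N m; "gripper_width": opening from 0.0 (shut) to 1.0 (fully open).
Only numpy, scipy, OpenCV 4.12 (cv2) and the standard library are available. Lean on these libraries where they do the work, as an engineer would, in place of code of your own. Each camera call takes 0.05 s, during which the arm holds its last target. There are 200 camera calls.

## Working session

There is one attempt and no reset: what is moved stays moved. The work goes in short steps, Python scripts to look and compute and a shell command to move; the robot and the scene stay as the last step left them, time stands still between calls to the robot, and variables do not carry over. Pictures are saved under pics/ and viewed, about 12 in all and at most 16, crops included, and the job is handed in when it is done.

```bash
mkdir -p pics
python3 - <<'E'
from bench import bot
import cv2
s=bot.read_state();print({k:s[k] for k in('clock','eef_pos','tcp_rot','contact_force','gripper_width')})
for n in('top','scene'):
    f=bot.grab_frame(n);cv2.imwrite(f'pics/{n}1.png',f['frame'][...,::-1]);print(n,f['camera_matrix'],f['dist'],f['R'],f['t'])
E
```

```text
{'clock': 0.0, 'eef_pos': array([181.25643804, 623.63299418, 221.4427045 ]), 'tcp_rot': array([-3.08573723,  1.56885392, -1.79767585]), 'contact_force': array([-0.16827773,  0.24552625, -0.11795806]), 'gripper_width': 0.9994781725020909}
top [[443.75746869   0.         313.99072929]
 [  0.         443.75746869 197.24045013]
 [  0.           0.           1.        ]] [-0.04253888  0.          0.          0.          0.        ] [[ 0.00446523 -0.99992055 -0.01178775]
 [-0.99433506 -0.00318782 -0.10624328]
 [ 0.10619727  0.01219538 -0.99427029]] [ 19.11398256 590.56403434 813.85598979]
scene [[508.70102342   0.         308.51269056]
 [  0.         508.70102342 188.30329606]
 [  0.           0.           1.        ]] [-0.05391969  0.          0.          0.          0.        ] [[ 0.30441697  0.95243697 -0.01393291]
 [ 0.57066122 -0.19406678 -0.79792472]
 [-0.76267691  0.23495085 -0.60259607]] [-188.90585137 -255.86539643 1333.01860316]
```

View pics/top1.png

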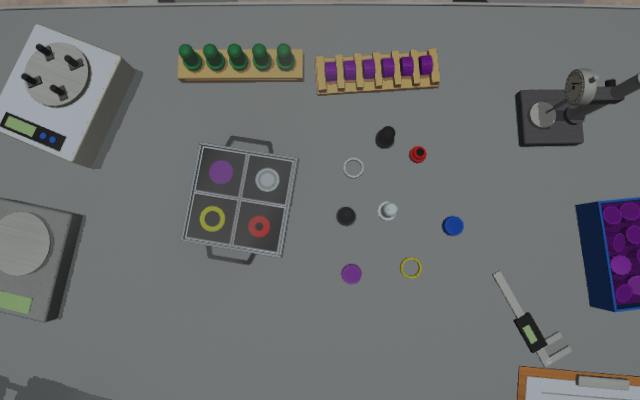

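View pics/scene1.png

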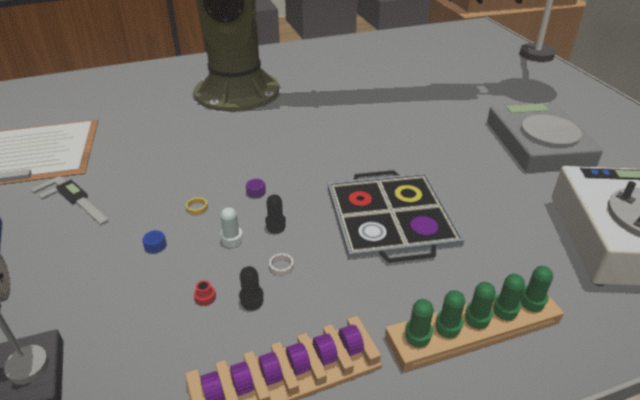

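The top view shows:
- **To move:** purple cap (351,274), yellow ring (411,268), frosted preform (388,211), red pourer (418,154).
- **To leave:** blue cap (454,226), white ring (353,168), and the black preforms at (346,216) and (386,137).
- **Bays:** purple (221,172), frost (267,180), yellow (212,219), red (259,226).

The other purple caps are fixed stock in the stand (y≈70) and the bin (x≈620). The only loose one is at (351,274).

```bash
cat > h.py <<'E'
import cv2,numpy as np
from bench import bot
from scipy.spatial.transform import Rotation as Ro
def grab(n):
    s=bot.read_state(); f=bot.grab_frame(n)
    if n=='wrist':
        T=np.eye(4);T[:3,:3]=Ro.from_euler('xyz',s['tcp_rot']).as_matrix();T[:3,3]=s['eef_pos']
        W=T@np.array(f['hand_eye']);f['Rc'],f['C']=W[:3,:3],W[:3,3]
    else: f['Rc']=f['R'].T;f['C']=-f['R'].T@f['t']
    f['hsv']=cv2.cvtColor(f['frame'],cv2.COLOR_RGB2HSV);return f
def ray(f,p,z):
    u=cv2.undistortPoints(np.array(p,float).reshape(-1,1,2),f['camera_matrix'],np.array(f['dist']))[:,0]
    d=np.c_[u,np.ones(len(u))]@f['Rc'].T
    return f['C']+d*((z-f['C'][2])/d[:,2])[:,None]
HUE=dict(purple=((130,80,50),(165,255,255)),yellow=((20,90,80),(35,255,255)),red=((172,120,80),(179,255,255)),red0=((0,120,80),(7,255,255)),blue=((105,120,60),(125,255,255)),white=((0,0,165),(179,60,255)))
def mask(f,c):
    m=cv2.inRange(f['hsv'],*HUE[c])
    if c=='red': m|=cv2.inRange(f['hsv'],*HUE['red0'])
    return m
def blobs(f,c,amin=60):
    k,_=cv2.findContours(cv2.morphologyEx(mask(f,c),cv2.MORPH_CLOSE,np.ones((3,3))),cv2.RETR_EXTERNAL,cv2.CHAIN_APPROX_NONE)
    return [q for q in k if cv2.contourArea(q)>amin]
def fit(f,q,z):
    "circle through hull points of contour projected to plane z"
    P=ray(f,cv2.convexHull(q)[:,0],z)[:,:2].astype(np.float32)
    (x,y),r=cv2.minEnclosingCircle(P); return np.round([x,y,2*r],1)
E
python3 - <<'E'
from h import *
f=grab('top')
for c in('purple','yellow','red','blue','white'):
    for q in blobs(f,c,60):
        p=q[:,0].mean(0)
        if 170<p[0]<480 and 100<p[1]<320: print(c,p.round(),'z9',fit(f,q,9),'z12',fit(f,q,12),'z22',fit(f,q,22))
cv2.imwrite('pics/crop1.png',cv2.resize(f['frame'][120:300,180:480,::-1],None,fx=2.6,fy=2.6,interpolation=2))
E
```

```text
purple [351. 273.] z9 [445.6 -50.   37.6] z12 [445.8 -49.7  37.5] z22 [446.4 -49.   37.1]
purple [221. 172.] z9 [642.8 206.7  47.7] z12 [642.3 206.   47.6] z22 [640.6 203.7  47. ]
yellow [410. 267.] z9 [ 457.9 -164.7   40.5] z12 [ 458.  -164.1   40.4] z22 [ 458.5 -162.1   39.9]
yellow [212. 218.] z9 [550.9 221.3  50.8] z12 [550.8 220.6  50.7] z22 [550.2 218.1  50.1]
red [259. 226.] z9 [535.9 129.   41.7] z12 [535.8 128.5  41.6] z22 [535.3 127.2  41.1]
red [418. 154.] z9 [ 680.3 -183.2   32.5] z12 [ 679.7 -182.5   32.4] z22 [ 677.6 -180.2   32. ]
blue [453. 225.] z9 [ 538.8 -248.    41.3] z12 [ 538.6 -247.1   41.1] z22 [ 538.2 -244.1   40.7]
```

View pics/crop1.png

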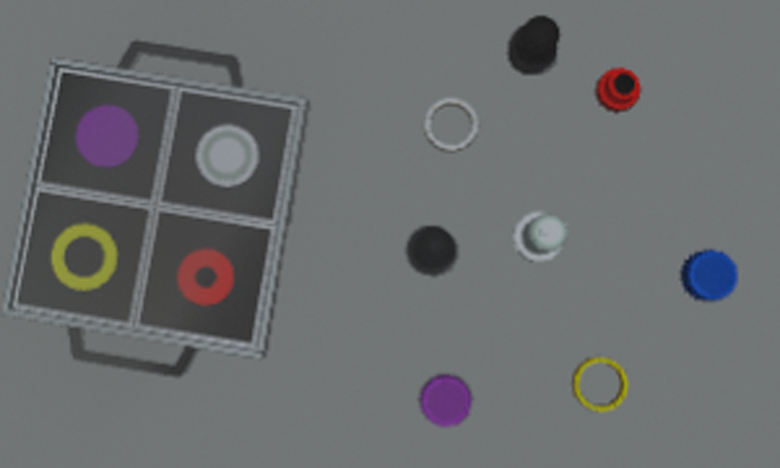

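The crop confirms each of these: loose purple cap at crop (446,400), yellow ring (600,384), frosted preform (540,236) and red pourer (619,90). The black preforms are at (432,250) and (535,45), and the blue cap and white ring are clearly distinct.

```bash
cat >> h.py <<'E'
def ctr(f,box,val):
    "contours in box whose grey passes val (>0 brighter, <0 darker)"
    g=cv2.cvtColor(f['frame'],cv2.COLOR_RGB2GRAY);x0,y0,x1,y1=box;m=np.zeros_like(g)
    r=g[y0:y1,x0:x1];m[y0:y1,x0:x1]=((r>val) if val>0 else (r<-val))*255
    k,_=cv2.findContours(m,cv2.RETR_EXTERNAL,cv2.CHAIN_APPROX_NONE);return max(k,key=cv2.contourArea)
def pose():
    s=bot.read_state();R=Ro.from_euler('xyz',s['tcp_rot']).as_matrix();return s,s['eef_pos'],R
def go(x,y,z):
    "tool-frame shift to reach world x,y,z"
    s,p,R=pose();print('t',round(s['clock'],2),'p',p.round(1),'slide',((np.array([x,y,z])-p)@R).round(1))
def align(v):
    "rotvec (units of 5deg) bringing tool x down, tool z along v"
    s,p,R=pose();x=np.array([0,0,-1.]);z=np.array([*v,0.])/np.linalg.norm(v);y=np.cross(z,x)
    print('turn',(Ro.from_matrix(R.T@np.c_[x,y,z]).as_rotvec(degrees=True)/5).round(2))
E
python3 - <<'E'
from h import *
f=grab('top')
for n,b,v,zs in(('frostbay',(250,165,285,196),120,(9,)),('white',(338,152,370,184),130,(6,12)),('preform',(372,195,405,226),140,(0,17,62,70)),('blk1',(330,200,364,230),-60,(0,17,62,70)),('blk2',(370,120,402,152),-60,(0,17,62,70))):
    q=ctr(f,b,v)
    for z in zs: print(n,z,fit(f,q,z),cv2.boundingRect(q))
print(ray(f,[(388,137),(390,132),(386,141),(391,209),(386,212)],17).round(0)[:,:2],ray(f,[(391,209),(390,132)],62).round(0))
p=pose();print(p[1],p[2].round(3),f['C']);align((0,1));align((1,0));align((0,-1));align((-1,0))
g=grab('scene')
for c in('purple','yellow','red','blue'):
    for q in blobs(g,c,40):
        m=q[:,0].mean(0)
        if 140<m[0]<460 and 170<m[1]<310: print(c,m.round(),*[ray(g,[m],z)[0].round(0) for z in(9,12)])
E
```

```text
frostbay 9 [628.  114.3  46.5] (256, 168, 23, 24)
white 6 [653.5 -55.5  40.5] (343, 158, 21, 20)
white 12 [652.5 -55.   40.2] (343, 158, 21, 20)
preform 0 [ 571.8 -129.9   22.6] (386, 203, 11, 12)
preform 17 [ 570.4 -127.1   22.1] (386, 203, 11, 12)
preform 62 [ 566.7 -119.8   21. ] (386, 203, 11, 12)
preform 70 [ 566.1 -118.6   20.7] (386, 203, 11, 12)
blk1 0 [557.2 -40.9  36.2] (337, 207, 18, 19)
blk1 17 [556.1 -39.9  35.5] (337, 207, 18, 19)
blk1 62 [553.2 -37.2  33.6] (337, 207, 18, 19)
blk1 70 [552.7 -36.7  33.3] (337, 207, 18, 19)
blk2 0 [ 716.6 -119.8   47. ] (376, 126, 19, 22)
blk2 17 [ 712.4 -117.3   46.1] (376, 126, 19, 22)
blk2 62 [ 701.3 -110.5   43.7] (376, 126, 19, 22)
blk2 70 [ 699.3 -109.3   43.2] (376, 126, 19, 22)
[[ 712. -123.]
 [ 722. -128.]
 [ 704. -119.]
 [ 570. -127.]
 [ 564. -118.]] [[ 566. -120.   62.]
 [ 710. -120.   62.]]
[181.34379557 623.85164393 221.86662541] [[-0.    -0.96   0.279]
 [-0.001  0.279  0.96 ]
 [-1.    -0.    -0.001]] [500.70389289  11.06979371 872.16160568]
turn [-3.24 -0.01 -0.  ]
turn [ 1.476e+01 -1.000e-02  1.000e-02]
turn [ 3.276e+01 -0.000e+00  2.000e-02]
turn [-2.124e+01 -1.000e-02 -1.000e-02]
purple [424. 225.] [643. 205.   9.] [646. 203.  12.]
purple [255. 188.] [441. -51.   9.] [445. -51.  12.]
yellow [196. 205.] [ 460. -166.    9.] [ 464. -166.   12.]
yellow [408. 193.] [552. 219.   9.] [555. 217.  12.]
red [204. 293.] [ 676. -184.    9.] [ 679. -184.   12.]
red [360. 198.] [536. 128.   9.] [540. 126.  12.]
blue [154. 241.] [ 534. -249.    9.] [ 537. -249.   12.]
```

```bash
python3 -m jog '{"slide":[[-4,0,0],[-4,0,0],[-4,0,0],[-4,0,0],[-4,0,0],[-4,0,0],[-4,0,0],[-4,0,0],[-4,0,0],[-4,0,0],[-4,0,0],[-4,0,0]],"angular":[[1,0,0],[1,0,0],[1,0,0],[1,0,0],[1,0,0],[1,0,0],[1,0,0],[1,0,0],[1,0,0],[1,0,0],[1,0,0],[1,0,0]]}' 60 10
python3 -m jog '{"slide":[[0,0,0],[0,0,0],[0,0,0],[0,-48,37],[0,-48,37],[0,-48,37],[0,-48,37],[0,-48,37],[0,-48,37],[0,-48,37],[0,-48,37],[0,-48,37]],"angular":[[1,0,0],[1,0,0],[0.76,0,0],[0,0,0],[0,0,0],[0,0,0],[0,0,0],[0,0,0],[0,0,0],[0,0,0],[0,0,0],[0,0,0]]}'
python3 - <<'E'
from h import *
align((1,0));go(590,165,270)
f=grab('wrist');cv2.imwrite('pics/w1.png',f['frame'][...,::-1]);print(f['C'],f['Rc'].round(2))
E
```

```text
clock: 1.75
eef_pos: [181.3, 624.1, 270.5]
tcp_rot: [-1.894, 1.57, -1.656]
contact_force: [0.5, 0.2, 1.0]
gripper_width: 0.69
clock: 3.25
eef_pos: [515.3, 190.6, 270.8]
tcp_rot: [0.942, 1.57, 0.942]
contact_force: [0.2, -0.3, 0.1]
gripper_width: 0.687
turn [ 0.    0.01 -0.01]
t 3.25 p [515.3 190.6 270.8] slide [  0.9 -25.6  74.7]
[514.62244293 271.30856135 432.54446229] [[ 1.    0.    0.  ]
 [ 0.   -0.96 -0.29]
 [ 0.    0.29 -0.96]]
```

View pics/w1.png

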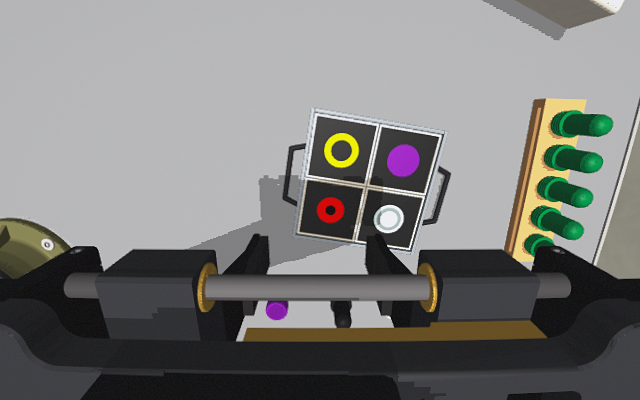

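The wrist view shows all four bays: yellow (341,150), purple (403,160), red (330,210), frost (388,219). I'll measure them from here and cross-check against the top view.

Run:
```python
from h import *
f=grab('wrist')
for c in('purple','yellow','red'):
    for q in blobs(f,c,60):
        m=q[:,0].mean(0)
        if 300<m[0]<450 and 110<m[1]<250: print(c,m.round(),fit(f,q,9))
q=ctr(f,(372,204,406,236),150);print('frost',fit(f,q,9))
go(446,-130,230)
```

```text
purple [399. 151.] [642.3 204.7  50.1]
yellow [337. 142.] [550.3 219.5  52. ]
red [327. 202.] [535.7 127.9  43.5]
frost [627.7 112.9  46.6]
t 3.35 p [518.3 183.7 271. ] slide [  41.9 -314.5  -68.5]
```

```bash
python3 -m jog '{"slide":[[0,-60,-7],[0,-60,-7],[0,-60,-7],[0,-60,-7],[0,-60,-7],[0,-30,-7],[0,0,-10],[0,0,0],[0,0,0]],"angular":[[0,0,0],[0,0,0],[0,0,0],[0,0,0],[0,0,0],[0,0,0],[0,0,0],[0,0,0],[0,0,0]]}' 60 10
python3 - <<'E'
from h import *
f=grab('wrist');cv2.imwrite('pics/w2.png',f['frame'][...,::-1]);go(446,-49.5,90)
for c in('purple','yellow','red'):
    for q in blobs(f,c,60):
        m=q[:,0].mean(0);print(c,m.round(),fit(f,q,0),fit(f,q,12),fit(f,q,22))
E
```

```text
clock: 4.47
eef_pos: [462.8, -135.9, 270.5]
tcp_rot: [1.081, 1.57, 1.084]
contact_force: [1.4, -0.1, 0.5]
gripper_width: 0.689
t 4.53 p [ 462.9 -136.1  270.5] slide [180.5  86.6 -16.7]
purple [573. 215.] [ 884.3 -210.5   61. ] [ 872.6 -206.2   59.3] [ 862.8 -202.6   57.9]
purple [578. 191.] [ 881.7 -169.6   62. ] [ 870.1 -166.4   60.3] [ 860.4 -163.7   58.9]
purple [583. 166.] [ 878.4 -129.8   60.6] [ 866.8 -127.7   58.9] [ 857.2 -126.    57.5]
purple [587. 140.] [875.5 -88.8  59.3] [864.  -87.8  57.6] [854.5 -87.1  56.2]
purple [592. 113.] [872.7 -48.2  58.3] [861.3 -48.4  56.7] [851.8 -48.6  55.3]
purple [305. 110.] [444.5 -50.6  39.1] [445.  -50.7  38. ] [445.4 -50.8  37.1]
purple [597.  83.] [869.2  -7.6  57.8] [857.9  -9.   56.2] [848.5 -10.   54.9]
yellow [397. 333.] [ 613.1 -458.   570.3] [ 608.9 -446.8  554.5] [ 605.4 -437.5  541.3]
yellow [429. 287.] [ 656.1 -345.7  100. ] [ 650.7 -337.6   97.2] [ 646.3 -330.9   94.9]
yellow [205. 287.] [ 270.4 -347.2  100.4] [ 275.7 -339.1   97.6] [ 280.2 -332.3   95.3]
yellow [570. 226.] [ 883.5 -227.3   74. ] [ 871.8 -222.6   72. ] [ 862.
[... 559 characters left out ...]
40.] [826.7 -88.4  27.7] [816.6 -87.5  26.9] [808.1 -86.7  26.3]
yellow [588. 126.] [871.5 -67.8  73.4] [860.1 -67.5  71.4] [850.6 -67.2  69.7]
yellow [562. 114.] [825.1 -51.   26.2] [815.1 -51.1  25.4] [806.7 -51.2  24.8]
yellow [593.  98.] [868.6 -29.7  73.4] [857.3 -30.4  71.4] [847.9 -31.   69.7]
yellow [565.  86.] [821.5 -10.   28.7] [811.5 -11.3  27.9] [803.2 -12.3  27.3]
yellow [598.  69.] [865.5  12.3  73.2] [854.3  10.5  71.2] [845.    8.9  69.5]
yellow [614.  23.] [882.4  77.3  77.8] [870.8  73.6  75.7] [861.   70.5  73.9]
yellow [31. 77.] [  4.8  -4.8 222.1] [ 17.5  -6.2 216. ] [ 28.1  -7.4 210.8]
red [457. 202.] [ 685.2 -187.4   43.3] [ 679.  -183.8   42.1] [ 673.8 -180.7   41.1]
```

View pics/w2.png

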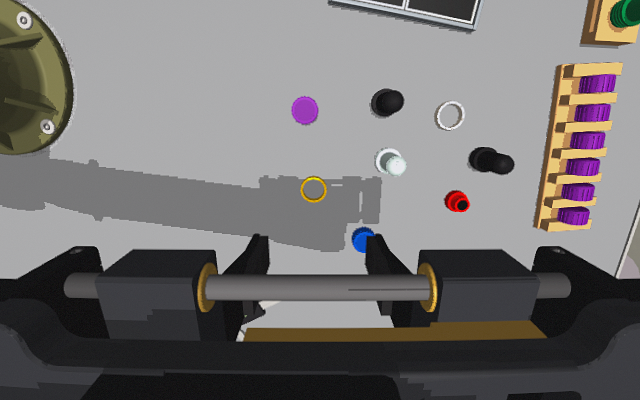

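The wrist view shows the purple cap (305,110), yellow ring (313,189), preform (390,161), pourer (457,202) and blue cap (362,240). Positions agree with the top view to about 1–2 mm. Now I'll pick the cap at (446,-50).

```bash
python3 -m jog '{"slide":[[0,30,-6],[30,30,-6],[50,26,-5],[50,0,0],[50,0,0],[30,0,0],[0,0,0],[0,0,0]],"angular":[[0,0,0],[0,0,0],[0,0,0],[0,0,0],[0,0,0],[0,0,0],[0,0,0],[0,0,0]]}' 60 10
python3 - <<'E'
from h import *
align((1,0));go(446,-50,3.5)
E
```

```text
clock: 5.52
eef_pos: [446.5, -51.4, 61.7]
tcp_rot: [-0.057, 1.569, -0.056]
contact_force: [-0.5, -0.4, 1.1]
gripper_width: 0.687
turn [0.01 0.02 0.  ]
t 5.53 p [446.5 -51.4  61.7] slide [58.2  1.4 -0.6]
```

```bash
python3 -m jog '{"slide":[[20,1,0],[20,0,0],[12,0,0],[6,0,0],[0,0,0]],"angular":[[0,0,0],[0,0,0],[0,0,0],[0,0,0],[0,0,0]]}' 60 10
python3 -m jog '{"slide":[[0,0,0],[0,0,0],[0,0,0],[0,0,0],[0,0,0],[0,0,0]],"angular":[[0,0,0],[0,0,0],[0,0,0],[0,0,0],[0,0,0],[0,0,0]]}' 30 10
python3 -m jog '{"slide":[[-10,0,0],[-30,0,0],[-40,0,0],[-40,0,0],[0,0,0]],"angular":[[0,0,0],[0,0,0],[0,0,0],[0,0,0],[0,0,0]]}'
python3 - <<'E'
from h import *
go(642.5,206,125)
E
```

```text
clock: 6.15
eef_pos: [445.7, -50.8, 2.9]
tcp_rot: [0.178, 1.57, 0.178]
contact_force: [0.4, 0.6, 0.5]
gripper_width: 0.689
clock: 6.9
eef_pos: [445.6, -50.8, 2.8]
tcp_rot: [0.537, 1.57, 0.537]
contact_force: [-0.7, -0.5, 4.8]
gripper_width: 0.436
clock: 7.52
eef_pos: [447.8, -50.9, 125.8]
tcp_rot: [0.273, 1.564, 0.273]
contact_force: [0.0, 0.2, 0.1]
gripper_width: 0.437
t 7.53 p [447.8 -50.9 125.8] slide [  2.6 256.9 194.6]
```

```bash
python3 -m jog '{"slide":[[0,20,15],[0,45,34],[0,50,38],[0,50,38],[0,50,38],[0,30,23],[0,12,9],[0,0,0],[0,0,0]],"angular":[[0,0,0],[0,0,0],[0,0,0],[0,0,0],[0,0,0],[0,0,0],[0,0,0],[0,0,0],[0,0,0]]}'
python3 - <<'E'
from h import *
align((1,0));go(642.5,206,12)
E
```

```text
clock: 8.65
eef_pos: [639.3, 202.9, 122.6]
tcp_rot: [-2.213, 1.57, -2.216]
contact_force: [0.2, -0.6, 1.0]
gripper_width: 0.431
turn [-0.03 -0.01  0.01]
t 8.65 p [639.3 202.9 122.6] slide [110.5   3.2   3.3]
```

```bash
python3 -m jog '{"slide":[[20,3,3],[30,0,0],[30,0,0],[16,0,0],[6,0,0],[0,0,0],[0,0,0]],"angular":[[0,0,0],[0,0,0],[0,0,0],[0,0,0],[0,0,0],[0,0,0],[0,0,0]]}'
python3 - <<'E'
from h import *
go(642.5,206,12)
E
```

```text
clock: 9.52
eef_pos: [643.8, 208.7, 21.8]
tcp_rot: [0.424, 1.569, 0.424]
contact_force: [-0.0, 0.2, 0.5]
gripper_width: 0.431
t 9.53 p [643.8 208.7  21.8] slide [ 9.8 -2.7 -1.3]
```

```bash
python3 -m jog '{"slide":[[0,-2.5,-1],[4,0,0],[3,0,0],[0,0,0],[0,0,0]],"angular":[[0,0,0],[0,0,0],[0,0,0],[0,0,0],[0,0,0]]}'
python3 - <<'E'
from h import *
go(642.5,206,12)
f=grab('wrist');cv2.imwrite('pics/w3.png',f['frame'][100:400,150:490,::-1])
E
```

```text
clock: 10.15
eef_pos: [641.8, 206.0, 13.5]
tcp_rot: [-2.01, 1.571, -2.01]
contact_force: [-0.3, -0.9, 0.2]
gripper_width: 0.434
t 10.15 p [641.8 206.   13.5] slide [1.5 0.  0.7]
```

```bash
python3 -m jog '{"slide":[[0.8,0,0.5],[0.4,0,0],[0,0,0],[0,0,0]],"angular":[[0,0,0],[0,0,0],[0,0,0],[0,0,0]]}'
python3 - <<'E'
from h import *
go(642.5,206,12)
E
```

```text
clock: 10.7
eef_pos: [642.4, 206.0, 12.4]
tcp_rot: [0.671, 1.571, 0.671]
contact_force: [0.6, -0.3, 0.3]
gripper_width: 0.434
t 10.7 p [642.4 206.   12.4] slide [0.4 0.  0.1]
```

Less than 1 mm above the mat, so I'll release here, retreat straight up, and move toward the ring while checking the placement.

```bash
python3 -m jog '{"slide":[[0.4,0,0],[0,0,0],[0,0,0],[0,0,0],[0,0,0],[0,0,0],[-8,0,0],[-25,0,0],[-40,0,0],[-40,0,0]],"angular":[[0,0,0],[0,0,0],[0,0,0],[0,0,0],[0,0,0],[0,0,0],[0,0,0],[0,0,0],[0,0,0],[0,0,0]]}' 58 10
python3 -m jog '{"slide":[[0,-30,-15],[0,-60,-32],[0,-60,-32],[0,-60,-32],[0,-60,-32],[0,-60,-30],[0,-30,-12],[0,-9,0],[0,0,0],[0,0,0]],"angular":[[0,0,0],[0,0,0],[0,0,0],[0,0,0],[0,0,0],[0,0,0],[0,0,0],[0,0,0],[0,0,0],[0,0,0]]}'
python3 - <<'E'
from h import *
align((1,0));go(457.5,-164.3,3)
f=grab('top')
for q in blobs(f,'purple',60):
    m=q[:,0].mean(0)
    if 170<m[0]<470 and 100<m[1]<320: print(m.round(),fit(f,q,31),fit(f,q,9))
cv2.imwrite('pics/t2.png',cv2.resize(f['frame'][100:320,150:480,::-1],None,fx=2.4,fy=2.4))
E
```

```text
clock: 11.95
eef_pos: [642.3, 205.9, 126.6]
tcp_rot: [0.246, 1.57, 0.246]
contact_force: [0.4, 1.3, -0.1]
gripper_width: 0.668
clock: 13.2
eef_pos: [470.5, -137.9, 125.0]
tcp_rot: [1.458, 1.571, 1.46]
contact_force: [-0.2, 0.3, -0.3]
gripper_width: 0.666
turn [ 0.03  0.   -0.  ]
t 13.2 p [ 470.5 -137.9  125. ] slide [122.  -26.3 -13.1]
[220. 172.] [639.8 201.9  47.7] [643.5 206.9  48.9]
```

View pics/t2.png

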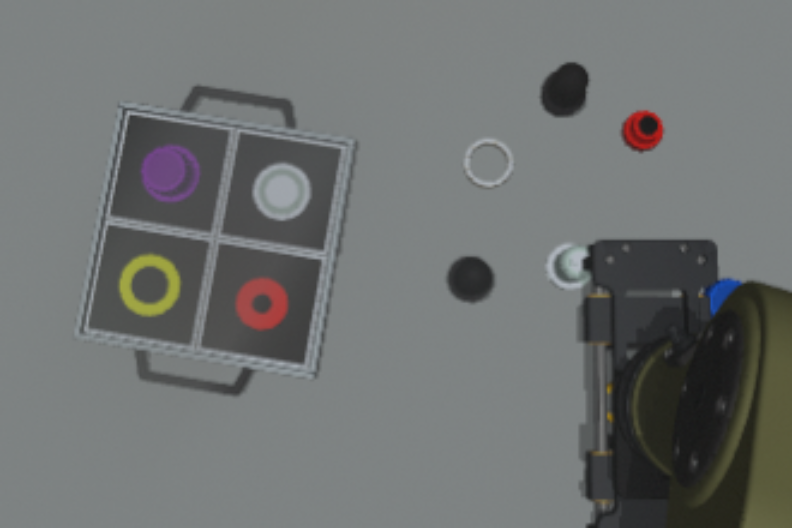

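The purple cap is standing in its bay. The visible offset is the size of the height parallax; I'll measure it later. Next is the ring.

```bash
python3 -m jog '{"slide":[[0,-15,-7],[10,-6,-3],[30,0,0],[30,0,0],[0,0,0],[0,0,0],[0,0,0]],"angular":[[0,0,0],[0,0,0],[0,0,0],[0,0,0],[0,0,0],[0,0,0],[0,0,0]]}'
python3 - <<'E'
from h import *
align((1,0));go(457.5,-164.3,3)
E
```

```text
clock: 14.12
eef_pos: [460.7, -160.8, 56.1]
tcp_rot: [0.018, 1.568, 0.018]
contact_force: [0.2, -0.4, -0.6]
gripper_width: 0.665
turn [-0.    0.03 -0.  ]
t 14.12 p [ 460.7 -160.8   56.1] slide [53.1 -3.5 -3.4]
```

```bash
python3 -m jog '{"slide":[[10,-4.2,-3.4],[20,0,0],[15,0,0],[8,0,0],[0,0,0],[0,0,0]],"angular":[[0,0,0],[0,0,0],[0,0,0],[0,0,0],[0,0,0],[0,0,0]]}'
python3 -m jog '{"slide":[[0,0,0],[0,0,0],[0,0,0],[0,0,0],[0,0,0],[0,0,0]],"angular":[[0,0,0],[0,0,0],[0,0,0],[0,0,0],[0,0,0],[0,0,0]]}' 32 6
python3 -m jog '{"slide":[[-10,0,0],[-30,0,0],[-40,0,0],[-40,0,0],[0,0,0],[0,0,0]],"angular":[[0,0,0],[0,0,0],[0,0,0],[0,0,0],[0,0,0],[0,0,0]]}'
python3 - <<'E'
from h import *
go(550.6,220,125)
E
```

```text
clock: 14.88
eef_pos: [456.7, -164.8, 2.3]
tcp_rot: [0.002, 1.57, 0.002]
contact_force: [0.6, -0.8, 0.1]
gripper_width: 0.665
clock: 15.62
eef_pos: [456.5, -164.7, 2.1]
tcp_rot: [0.565, 1.57, 0.565]
contact_force: [0.2, 0.7, 2.1]
gripper_width: 0.465
clock: 16.38
eef_pos: [455.9, -164.5, 121.6]
tcp_rot: [1.917, 1.57, 1.917]
contact_force: [0.5, 0.6, -0.4]
gripper_width: 0.457
t 16.38 p [ 455.9 -164.5  121.6] slide [ -3.1 384.5  94.7]
```

```bash
python3 -m jog '{"slide":[[0,20,5],[0,50,13],[0,60,15],[0,60,15],[0,60,15],[0,60,14],[0,45,11],[0,20,5],[0,9,2],[0,0,0],[0,0,0],[0,0,0]],"angular":[[0,0,0],[0,0,0],[0,0,0],[0,0,0],[0,0,0],[0,0,0],[0,0,0],[0,0,0],[0,0,0],[0,0,0],[0,0,0],[0,0,0]]}'
python3 - <<'E'
from h import *
align((1,0));go(550.6,220,11.5)
E
```

```text
clock: 17.88
eef_pos: [551.5, 217.8, 122.3]
tcp_rot: [0.76, 1.57, 0.758]
contact_force: [-0.3, -0.2, 1.1]
gripper_width: 0.46
turn [-0.03  0.   -0.  ]
t 17.88 p [551.5 217.8 122.3] slide [110.8   2.2  -0.9]
```

```bash
python3 -m jog '{"slide":[[20,2,-1],[30,0,0],[30,0,0],[18,0,0],[6,0,0],[2,0,0],[0,0,0],[0,0,0]],"angular":[[0,0,0],[0,0,0],[0,0,0],[0,0,0],[0,0,0],[0,0,0],[0,0,0],[0,0,0]]}'
python3 - <<'E'
from h import *
align((1,0));go(550.6,220,11.5)
E
```

```text
clock: 18.88
eef_pos: [551.0, 221.6, 16.9]
tcp_rot: [0.601, 1.569, 0.601]
contact_force: [-0.3, -0.1, -0.5]
gripper_width: 0.465
turn [-0.    0.02 -0.01]
t 18.88 p [551.  221.6  16.9] slide [ 5.4 -1.6 -0.4]
```

```bash
python3 -m jog '{"slide":[[2,-1.5,-0.4],[1.5,0,0],[1,0,0],[0.5,0,0],[0,0,0]],"angular":[[0,0,0],[0,0,0],[0,0,0],[0,0,0],[0,0,0]]}'
python3 - <<'E'
from h import *
go(550.6,220,11.5)
E
```

```text
clock: 19.5
eef_pos: [549.9, 219.8, 11.2]
tcp_rot: [2.55, 1.571, 2.55]
contact_force: [-1.3, -0.1, 1.5]
gripper_width: 0.463
t 19.5 p [549.9 219.8  11.2] slide [-0.3  0.2  0.7]
```

```bash
python3 -m jog '{"slide":[[0,0,0],[0,0,0],[0,0,0],[0,0,0],[0,0,0],[-8,0,0],[-30,0,0],[-50,0,0],[-50,-20,5],[-20,-40,10],[0,-10,2],[0,0,0]],"angular":[[0,0,0],[0,0,0],[0,0,0],[0,0,0],[0,0,0],[0,0,0],[0,0,0],[0,0,0],[0,0,0],[0,0,0],[0,0,0],[0,0,0]]}' 58 10
python3 - <<'E'
from h import *
align((1,0));go(567,-119.5,125)
f=grab('wrist')
for c,zs in(('purple',(9,31)),('yellow',(9,21)),('red',(9,))):
    for q in blobs(f,c,150): 
        m=q[:,0].mean(0);e=[fit(f,q,z) for z in zs]
        if 500<e[0][0]<680 and 80<e[0][1]<260:print(c,m.round(),*e)
cv2.imwrite('pics/w4.png',cv2.resize(f['frame'][60:280,200:480,::-1],None,fx=2.5,fy=2.5))
E
```

```text
clock: 21.0
eef_pos: [566.6, 149.2, 168.7]
tcp_rot: [2.492, 1.57, 2.49]
contact_force: [-0.2, 0.3, -0.0]
gripper_width: 0.665
turn [-0.02 -0.01 -0.01]
t 21.0 p [566.6 149.2 168.7] slide [  43.6 -268.7    0.9]
purple [386. 137.] [642.1 204.8  49.4] [636.9 206.5  46. ]
yellow [302. 123.] [550.2 219.3  51.4] [550.8 219.7  49.5]
red [291. 204.] [535.6 127.6  43.4]
```

View pics/w4.png

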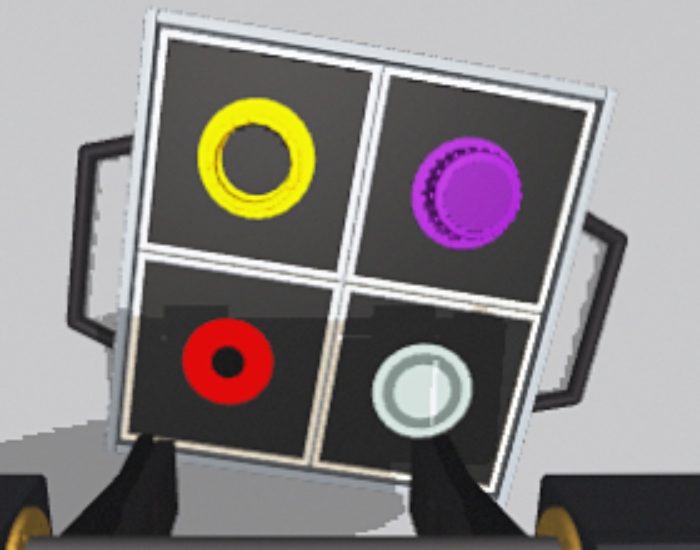

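Both parts are in. In the crop, the cap top disc is centred near (482,195) and the ring's bore near (257,159). I'll cast those to their heights.

Run:
```python
from h import *
f=grab('wrist');P=lambda a:(200+a[0]/2.5,60+a[1]/2.5)
print('cap',ray(f,[P((482,195))],31),'ring bore top',ray(f,[P((257,156))],21))
# preform now
v=f['hsv'][...,2];print(ray(f,[P((422,391))],9))
a=f['frame'][90:170,260:420,::-1];cv2.imwrite('pics/w5.png',cv2.resize(a,None,fx=5,fy=5,interpolation=cv2.INTER_CUBIC))
```

```text
cap [[642.87036514 207.38340214  31.        ]] ring bore top [[550.82933339 222.16477546  21.        ]]
[[627.06179851 114.38531124   9.        ]]
```

View pics/w5.png

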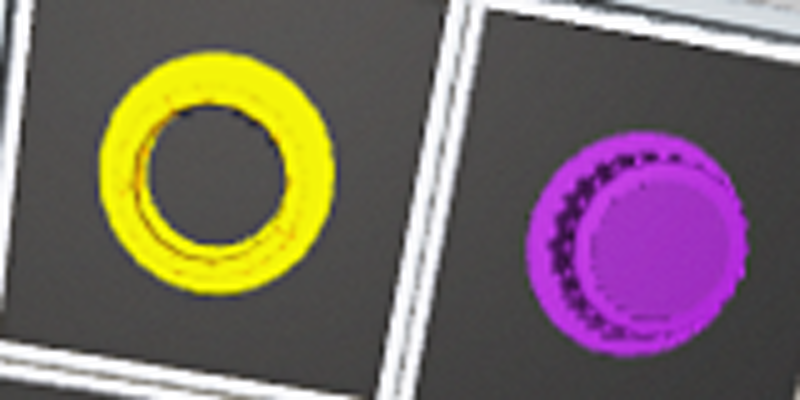

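```bash
python3 -m jog '{"slide":[[0,-40,0],[0,-60,0],[0,-60,0],[0,-60,0],[0,-40,0],[0,-10,0],[0,0,0],[0,0,0],[0,0,0]],"angular":[[0,0,0],[0,0,0],[0,0,0],[0,0,0],[0,0,0],[0,0,0],[0,0,0],[0,0,0],[0,0,0]]}' 58 10
python3 - <<'E'
from h import *
align((1,0));go(567,-119.5,26)
f=grab('wrist');cv2.imwrite('pics/w6.png',f['frame'][...,::-1])
np.save('/tmp/w6.npy',f['C'])
E
```

```text
clock: 22.22
eef_pos: [567.2, -118.1, 168.7]
tcp_rot: [1.892, 1.57, 1.895]
contact_force: [-0.1, -0.2, 0.0]
gripper_width: 0.664
turn [ 0.03 -0.   -0.01]
t 22.23 p [ 567.2 -118.1  168.7] slide [142.7  -1.5  -0.2]
```

View pics/w6.png

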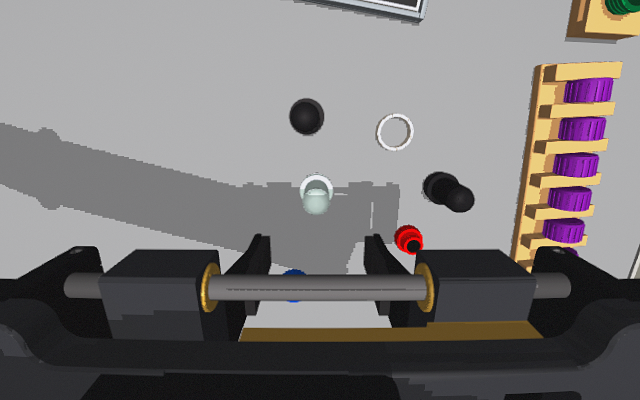

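The preform is straight under the jaws: neck ring at (317,189), round end at (316,203). Black look-alikes are at (307,117) and (448,191).

Run:
```python
from h import *
f=grab('wrist')
print('ring19',ray(f,[(317,189)],19),'dome',ray(f,[(316,203)],57))
for z,xs in((19,[(300,189),(333,189)]),(50,[(302,202),(329,202)])): print(ray(f,xs,z).round(1))
t=grab('top');print('C',t['C']);go(567,-119.5,26)
```

```text
ring19 [[ 566.95801568 -118.93918502   19.        ]] dome [[ 565.9604396  -123.41121196   57.        ]]
[[ 548.  -119.    19. ]
 [ 584.8 -118.9   19. ]]
[[ 551.7 -124.6   50. ]
 [ 579.2 -124.5   50. ]]
C [500.70389289  11.06979371 872.16160568]
t 22.38 p [ 567.1 -119.3  169. ] slide [ 1.43e+02 -2.00e-01 -1.00e-01]
```

```bash
python3 -m jog '{"slide":[[20,-0.5,0],[40,0,0],[40,0,0],[25,0,0],[14,0,0],[4,0,0],[0,0,0],[0,0,0]],"angular":[[0,0,0],[0,0,0],[0,0,0],[0,0,0],[0,0,0],[0,0,0],[0,0,0],[0,0,0]]}' 58 10
python3 -m jog '{"slide":[[0,0,0],[0,0,0],[0,0,0],[0,0,0],[0,0,0],[0,0,0],[0,0,0]],"angular":[[0,0,0],[0,0,0],[0,0,0],[0,0,0],[0,0,0],[0,0,0],[0,0,0]]}' 20 10
python3 - <<'E'
from h import *
align((1,0));go(627.6,113.6,160)
E
```

```text
clock: 23.38
eef_pos: [567.8, -120.9, 27.0]
tcp_rot: [0.041, 1.569, 0.041]
contact_force: [-0.0, 0.3, -0.0]
gripper_width: 0.67
clock: 24.25
eef_pos: [566.9, -120.7, 25.9]
tcp_rot: [2.097, 1.571, 2.097]
contact_force: [0.1, -0.2, 0.4]
gripper_width: 0.309
turn [-0. -0. -0.]
t 24.25 p [ 566.9 -120.7   25.9] slide [-134.   234.3   60.7]
```

```bash
python3 -m jog '{"slide":[[-10,0,0],[-30,0,0],[-40,0,0],[-40,0,0],[-14,20,5],[0,45,12],[0,55,15],[0,50,13],[0,40,10],[0,18,5],[0,6,1],[0,0,0]],"angular":[[0,0,0],[0,0,0],[0,0,0],[0,0,0],[0,0,0],[0,0,0],[0,0,0],[0,0,0],[0,0,0],[0,0,0],[0,0,0],[0,0,0]]}' 20 10
python3 -m jog '{"slide":[[0,0,0],[20,0,0],[40,0,0],[30,0,0],[15,0,0],[5,0,0],[0,0,0],[0,0,0]],"angular":[[0,0,0],[0,0,0],[0,0,0],[0,0,0],[0,0,0],[0,0,0],[0,0,0],[0,0,0]]}'
python3 - <<'E'
from h import *
align((1,0));go(627.6,113.6,35.2)
E
```

```text
clock: 25.75
eef_pos: [627.9, 111.3, 160.2]
tcp_rot: [-1.461, 1.57, -1.463]
contact_force: [0.2, -0.7, -1.2]
gripper_width: 0.307
clock: 26.75
eef_pos: [628.9, 113.4, 51.3]
tcp_rot: [0.303, 1.568, 0.303]
contact_force: [0.0, 0.8, -0.6]
gripper_width: 0.307
turn [-0.    0.03 -0.01]
t 26.75 p [628.9 113.4  51.3] slide [16.   0.2 -1.4]
```

```bash
python3 -m jog '{"slide":[[6,0,-0.6],[5,0,0],[2,0,0],[1,0,0],[0,0,0],[0,0,0]],"angular":[[0,0,0],[0,0,0],[0,0,0],[0,0,0],[0,0,0],[0,0,0]]}'
python3 - <<'E'
from h import *
align((1,0));go(627.6,113.6,35.0)
E
```

```text
clock: 27.5
eef_pos: [627.5, 113.3, 36.1]
tcp_rot: [0.276, 1.57, 0.276]
contact_force: [0.1, 0.6, -0.7]
gripper_width: 0.303
turn [-0.  0. -0.]
t 27.5 p [627.5 113.3  36.1] slide [1.1 0.3 0.1]
```

```bash
python3 -m jog '{"slide":[[0.6,0.3,0],[0.4,0,0],[0,0,0],[0,0,0]],"angular":[[0,0,0],[0,0,0],[0,0,0],[0,0,0]]}'
python3 -m jog '{"slide":[[0,0,0],[0,0,0],[0,0,0],[0,0,0],[0,0,0],[-10,0,0],[-30,0,0],[-50,0,0],[-50,0,0],[0,0,0],[0,0,0]],"angular":[[0,0,0],[0,0,0],[0,0,0],[0,0,0],[0,0,0],[0,0,0],[0,0,0],[0,0,0],[0,0,0],[0,0,0],[0,0,0]]}' 56 10
python3 - <<'E'
from h import *
go(679,-183,150)
f=grab('wrist');cv2.imwrite('pics/w7.png',cv2.resize(f['frame'][60:280,180:460,::-1],None,fx=2.5,fy=2.5))
E
```

```text
clock: 28.0
eef_pos: [627.3, 113.6, 35.0]
tcp_rot: [1.117, 1.571, 1.117]
contact_force: [-0.4, 1.0, -0.3]
gripper_width: 0.308
clock: 29.38
eef_pos: [627.1, 113.7, 175.1]
tcp_rot: [1.41, 1.57, 1.41]
contact_force: [0.0, 0.0, -1.4]
gripper_width: 0.642
t 29.38 p [627.1 113.7 175.1] slide [  25.  -296.7   51.9]
```

View pics/w7.png

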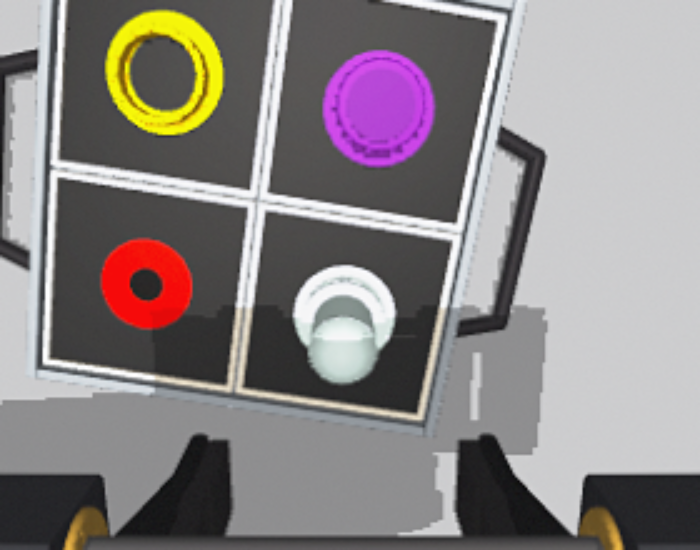

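The preform stands upright on its disc, and the cap and ring still look centred. Next is the pourer, with a closer look on the way.

```bash
python3 -m jog '{"slide":[[-10,-30,6],[-10,-55,11],[0,-55,11],[0,-55,11],[0,-50,10],[0,-12,3],[0,0,0],[0,0,0],[0,0,0]],"angular":[[0,0,0],[0,0,0],[0,0,0],[0,0,0],[0,0,0],[0,0,0],[0,0,0],[0,0,0],[0,0,0]]}' 56 10
python3 - <<'E'
from h import *
align((1,0));go(679,-183,60)
f=grab('wrist');q=max((b for b in blobs(f,'red',100)),key=cv2.contourArea)
x,y,w,h=cv2.boundingRect(q);print(x,y,w,h,[fit(f,q,z) for z in(7,14,28)])
cv2.imwrite('pics/w8.png',cv2.resize(f['frame'][y-15:y+h+15,x-20:x+w+20,::-1],None,fx=8,fy=8,interpolation=cv2.INTER_CUBIC))
print(ray(f,[(x+w/2,y),(x,y+12),(x+w,y+12)],14).round(1))
E
```

```text
clock: 30.55
eef_pos: [679.6, -140.8, 194.7]
tcp_rot: [1.738, 1.57, 1.741]
contact_force: [0.3, -0.2, -0.3]
gripper_width: 0.641
turn [ 0.04 -0.   -0.01]
t 30.55 p [ 679.6 -140.8  194.7] slide [134.7 -42.4  -0.7]
304 201 26 28 [array([ 679.3, -184.9,   37. ]), array([ 679.3, -182.4,   36.3]), array([ 679.3, -177.4,   34.8])]
[[ 679.4 -164.5   14. ]
 [ 663.2 -180.3   14. ]
 [ 695.9 -180.2   14. ]]
```

View pics/w8.png

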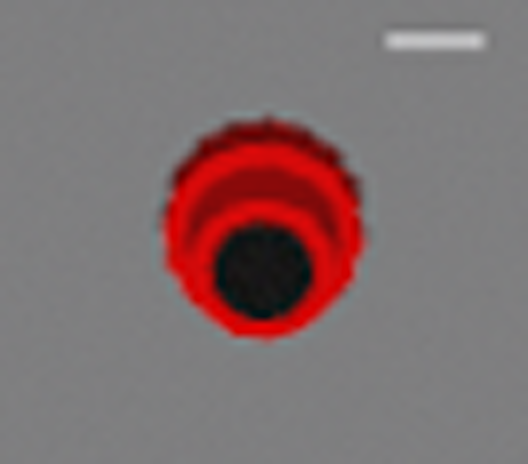

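Run:
```python
from h import *
f=grab('wrist');print(ray(f,[(316.9,215.5)],14),ray(f,[(316.9,219.7)],28));go(679.5,-182.5,60)
```

```text
[[ 679.39084709 -184.19743271   14.        ]] [[ 679.38800395 -184.57147485   28.        ]]
t 30.65 p [ 679.5 -141.7  195. ] slide [ 1.35e+02 -4.09e+01 -1.00e-01]
```

```bash
python3 -m jog '{"slide":[[0,-20,0],[20,-18,0],[40,-4,0],[40,0,0],[30,0,0],[5,0,0],[0,0,0],[0,0,0],[0,0,0]],"angular":[[0,0,0],[0,0,0],[0,0,0],[0,0,0],[0,0,0],[0,0,0],[0,0,0],[0,0,0],[0,0,0]]}' 56 10
python3 - <<'E'
from h import *
align((1,0));go(679.4,-183.7,3.5)
E
```

```text
clock: 31.78
eef_pos: [680.2, -185.8, 61.4]
tcp_rot: [-0.129, 1.568, -0.129]
contact_force: [-1.2, 0.7, -0.0]
gripper_width: 0.643
turn [0.   0.03 0.  ]
t 31.77 p [ 680.2 -185.8   61.4] slide [57.9  2.1 -0.9]
```

```bash
python3 -m jog '{"slide":[[15,1.5,-0.5],[20,0,0],[14,0,0],[6,0,0],[1,0,0],[0,0,0],[0,0,0]],"angular":[[0,0,0],[0,0,0],[0,0,0],[0,0,0],[0,0,0],[0,0,0],[0,0,0]]}' 56 10
python3 - <<'E'
from h import *
go(679.4,-183.7,3.5)
E
```

```text
clock: 32.65
eef_pos: [679.4, -184.1, 4.7]
tcp_rot: [-0.129, 1.57, -0.129]
contact_force: [0.2, -0.8, 0.3]
gripper_width: 0.644
t 32.65 p [ 679.4 -184.1    4.7] slide [1.2 0.4 0. ]
```

```bash
python3 -m jog '{"slide":[[0.7,0.4,0],[0,0,0],[0,0,0],[0,0,0],[0,0,0],[0,0,0],[0,0,0]],"angular":[[0,0,0],[0,0,0],[0,0,0],[0,0,0],[0,0,0],[0,0,0],[0,0,0]]}' 24 7
python3 -m jog '{"slide":[[-10,0,0],[-30,0,0],[-40,0,0],[-40,0,0],[-20,0,0],[0,0,0],[0,0,0]],"angular":[[0,0,0],[0,0,0],[0,0,0],[0,0,0],[0,0,0],[0,0,0],[0,0,0]]}'
python3 - <<'E'
from h import *
align((1,0));go(535.8,128.4,145)
E
```

```text
clock: 33.52
eef_pos: [678.9, -183.5, 3.3]
tcp_rot: [0.767, 1.571, 0.767]
contact_force: [-0.2, 0.4, 1.1]
gripper_width: 0.365
clock: 34.4
eef_pos: [678.0, -183.0, 141.4]
tcp_rot: [2.815, 1.568, 2.815]
contact_force: [0.9, 0.1, -1.1]
gripper_width: 0.366
turn [ 0.   -0.03 -0.01]
t 34.4 p [ 678.  -183.   141.4] slide [  -3.   311.4 -142.2]
```

```bash
python3 -m jog '{"slide":[[0,25,-11],[0,50,-23],[0,55,-25],[0,55,-25],[0,55,-25],[0,45,-21],[0,20,-9],[0,6,-3],[0,0,0],[0,0,0],[0,0,0]],"angular":[[0,0,0],[0,0,0],[0,0,0],[0,0,0],[0,0,0],[0,0,0],[0,0,0],[0,0,0],[0,0,0],[0,0,0],[0,0,0]]}'
python3 -m jog '{"slide":[[20,0,0],[40,0,0],[30,0,0],[15,0,0],[5,0,0],[0,0,0],[0,0,0]],"angular":[[0,0,0],[0,0,0],[0,0,0],[0,0,0],[0,0,0],[0,0,0],[0,0,0]]}'
python3 - <<'E'
from h import *
align((1,0));go(535.8,128.4,12.5)
E
```

```text
clock: 35.78
eef_pos: [537.3, 126.1, 143.2]
tcp_rot: [-1.321, 1.57, -1.324]
contact_force: [0.1, -0.3, -0.7]
gripper_width: 0.363
clock: 36.65
eef_pos: [537.8, 127.7, 34.4]
tcp_rot: [0.472, 1.569, 0.472]
contact_force: [-0.0, -0.6, -0.6]
gripper_width: 0.365
turn [-0.    0.02 -0.01]
t 36.65 p [537.8 127.7  34.4] slide [21.9  0.7 -2.1]
```

```bash
python3 -m jog '{"slide":[[8,0.5,-1.3],[7,0,0],[3,0,0],[1,0,0],[0,0,0],[0,0,0],[0,0,0]],"angular":[[0,0,0],[0,0,0],[0,0,0],[0,0,0],[0,0,0],[0,0,0],[0,0,0]]}'
python3 - <<'E'
from h import *
align((1,0));go(535.8,128.4,12.5)
E
```

```text
clock: 37.52
eef_pos: [535.7, 128.0, 14.4]
tcp_rot: [0.606, 1.57, 0.605]
contact_force: [0.8, 0.3, -0.2]
gripper_width: 0.36
turn [-0.  0. -0.]
t 37.52 p [535.7 128.   14.4] slide [1.9 0.4 0.1]
```

```bash
python3 -m jog '{"slide":[[1,0.3,0],[0.8,0,0],[0,0,0],[0,0,0]],"angular":[[0,0,0],[0,0,0],[0,0,0],[0,0,0]]}'
python3 -m jog '{"slide":[[0,0,0],[0,0,0],[0,0,0],[0,0,0],[0,0,0],[-8,0,0],[-30,0,0],[-50,0,0],[-50,0,0],[-40,0,0],[0,0,0],[0,0,0]],"angular":[[0,0,0],[0,0,0],[0,0,0],[0,0,0],[0,0,0],[0,0,0],[0,0,0],[0,0,0],[0,0,0],[0,0,0],[0,0,0],[0,0,0]]}' 56 10
python3 - <<'E'
from h import *
go(590,120,190)
f=grab('wrist');cv2.imwrite('pics/w9.png',cv2.resize(f['frame'][60:280,240:520,::-1],None,fx=2.8,fy=2.7))
E
```

```text
clock: 38.02
eef_pos: [535.6, 128.3, 12.5]
tcp_rot: [0.775, 1.571, 0.775]
contact_force: [0.4, 0.7, -1.0]
gripper_width: 0.364
clock: 39.52
eef_pos: [535.2, 128.2, 190.3]
tcp_rot: [2.541, 1.57, 2.541]
contact_force: [-0.3, -0.3, -0.2]
gripper_width: 0.645
t 39.52 p [535.2 128.2 190.3] slide [ 0.3 -8.2 54.8]
```

View pics/w9.png

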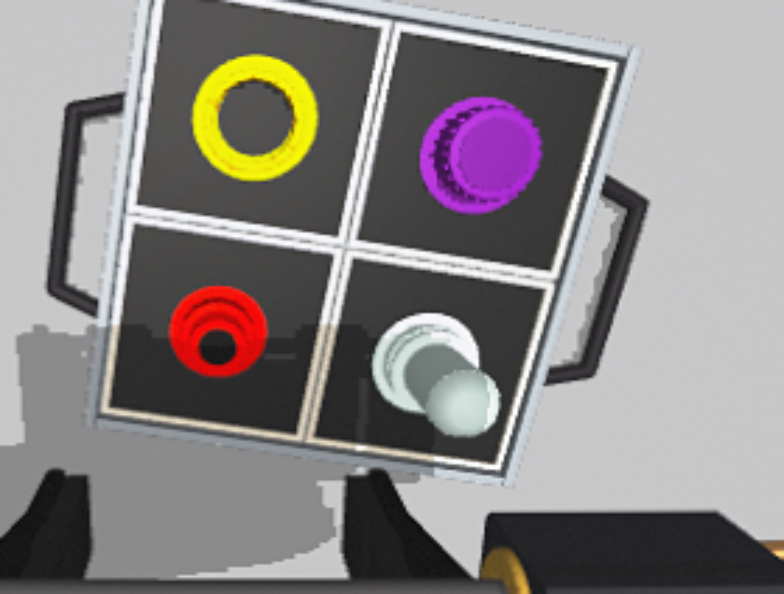

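All four are upright in their bays. In the crop: pourer mouth (217,347), ring bore (257,117), cap top (493,151), preform dome (463,403). I'll check these numerically and confirm the look-alikes haven't moved.

```bash
python3 -m jog '{"slide":[[-20,-30,-5],[-20,-50,-10],[0,-50,-10],[0,-50,-5],[0,-30,0],[0,0,0],[0,0,0],[0,0,0]],"angular":[[0,0,0],[0,0,0],[0,0,0],[0,0,0],[0,0,0],[0,0,0],[0,0,0],[0,0,0]]}'
python3 - <<'E'
from h import *
f=grab('top')
for c,zs in(('blue',(9,)),('red',(9,14)),('yellow',(9,)),('purple',(9,))):
    for q in blobs(f,c,60):
        m=q[:,0].mean(0)
        if 170<m[0]<470 and 100<m[1]<320: print(c,m.round(),*[fit(f,q,z) for z in zs])
print('white',fit(f,ctr(f,(338,152,370,184),130),6))
cv2.imwrite('pics/t3.png',cv2.resize(f['frame'][130:270,170:320,::-1],None,fx=4.2,fy=4.2,interpolation=cv2.INTER_CUBIC))
E
```

```text
clock: 40.58
eef_pos: [505.5, -80.2, 229.9]
tcp_rot: [-3.067, 1.57, -3.064]
contact_force: [0.4, 0.1, 0.7]
gripper_width: 0.638
red [259. 226.] [535.9 128.9  41.7] [535.7 128.2  41.4]
yellow [212. 218.] [550.8 221.1  50.7]
purple [220. 172.] [643.5 206.9  48.9]
white [652.7 -56.3  87.6]
```

View pics/t3.png

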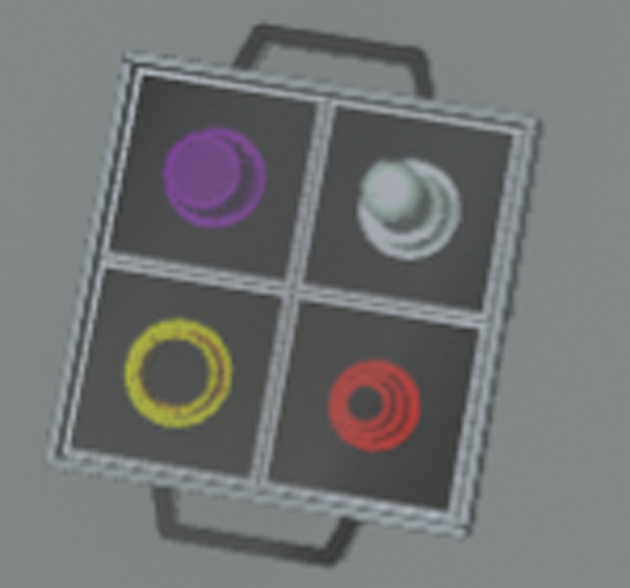

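Run:
```python
from h import *
f=grab('top')
for n,p,z,b in(('cap',(202,171),31,(642.5,205.7)),('dome',(393,193),65,(627.7,113.6)),('ring',(174,373),21,(550.6,220.4)),('mouth',(366,404),37,(535.8,128.4))):
    print(n,ray(f,[(170+p[0]/4.2,130+p[1]/4.2)],z)[0,:2].round(1),b)
s=grab('scene');cv2.imwrite('pics/s2.png',s['frame'][...,::-1])
for c in('blue',):
    for q in blobs(s,c,40): print(c,q[:,0].mean(0).round())
```

```text
cap [641.4 206.5] (642.5, 205.7)
dome [626.1 114.1] (627.7, 113.6)
ring [549.1 219.2] (550.6, 220.4)
mouth [534.7 128.2] (535.8, 128.4)
blue [154. 241.]
```

View pics/s2.png

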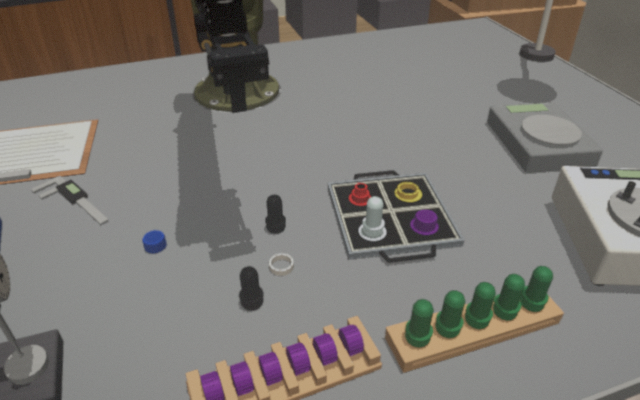

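All four parts stand in their bays, within about 2 mm of the bay centres. The blue cap (154,241), white ring (281,263) and black preforms appear unmoved. Handing in.

```bash
python3 -c "
from bench import bot
print(bot.job_done())"
```

```text
the job is handed in; nothing more can be done
None
```

The purple cap, yellow ring, frosted preform and red pourer are in the tray, in that order. Each was gripped, lowered to within about 1 mm of its mat and released upright on its own outline. The job was handed in at about 41 s of the 102 s allowed.

- **Centring:** the final top-view check put each part within about 1–2 mm of its bay centre, about the accuracy of the cameras. The largest offset was the yellow ring, at about 1.9 mm. The top and wrist cameras differed by up to 2 mm on the bays, so I used values between the two.
- **Forces:** the wrist force readings I saw stayed below about 5 N.
- **Parts to leave:** in the final scene view the blue cap is at the same pixel position as at the start, and the white ring and both black preforms look unmoved.
- **Failed check:** the last numeric fit of the white ring gave a diameter of 87.6 mm instead of 40 mm, probably because something else in view (likely the arm) was included. I relied on the scene picture for it instead. The arm also hid the blue cap from the top camera at the end.

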